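# Drag a plate back to the trimmer's hidden depth gauge and weigh it down

## Task

The black rubber-faced plate on the trimmer bed must come back to its depth gauge, a stop hidden under the grey cover at the near end, whose setting you can only feel. Press gently on the plate's top, drag it slowly back towards the cover until its near edge just rests against the gauge, and stop there: the gauge is held by light friction and must not be pushed off its setting. Then set the steel paperweight gently on the plate, upright and wholly on it, and let go, leaving the ink jar, tape roll and brush pot where they are.

Things in the scene. Friction and masses are not known exactly. Their poses are not given: they have to be found in the camera images.
- cover_edge (a point): Middle of the inner (far) edge of the grey cover at the near end of the fixed trimmer, on the cover's top, 28 mm above the bed. x points along the bed away from the robot, y along the edge, z up. The cover reaches 80 mm back to x = -80 mm, 286 mm wide; the slot under it is 20 mm high. The bed is 18 mm above the desk, 320 mm wide, from x = -80 to 300 mm.
- rail_edge (a point): Middle of the near top edge of the trimmer's fixed aluminium cutter rail, 165 mm beyond the cover's edge, same axes; rail 70 mm wide, 286 mm long, underside 20 mm and top 34 mm above the bed, with a black cutter head at y = 87 to 137 mm up to 56 mm. Side guides along the bed stand 10 mm high beyond y = +-87 mm. Between cover and rail the plate lies open.
- plate_top (a point): Centre of the top of the loose plate, 240 (x) by 170 (y) by 8 mm, 0.55 to 0.8 kg: aluminium with a flat black rubber face, lying on the white bed between side guides (2 mm play each side), far end under the rail. x to its far edge, z up. Bed friction 0.2 to 0.4; a hold-down bar of unknown weight rests on it under the rail, so the press needed differs: about 4 to 22 N. Over 40 N fails.
- plate_near (a point): Middle of the plate's near edge face, 4 mm above the bed, 120 mm nearer than plate_top. It must rest against the gauge: a 70 mm wide steel stop on the bed under the cover, its face somewhere 10 to 55 mm behind cover_edge (unmeasured, out of sight). At the gauge the drag force rises; about 2 N on top of the sliding friction shifts the gauge; over 4 mm shifted fails.
- weight_center (a point): Centre, half-way up, of the loose dark steel paperweight standing on the desk beside the trimmer: round foot 60 mm across and 24 mm high, a cone, and on top a round knob 26 mm across from 30 to 52 mm above its underside (4 to 26 mm above this point), 0.5 to 0.7 kg. z up.
- ink_center (a point): Centre, half-way up, of a closed round ink jar, 54 mm across, 65 mm high, on the desk on the other side of the trimmer from the paperweight. To be left alone.
- tape_center (a point): Centre of an empty cardboard tape roll lying flat, 90 mm across, 24 mm high. To be left alone.
- pot_center (a point): Centre, half-way up, of a white pot 80 mm across and 100 mm high with brushes standing to about 200 mm. To be left alone.

How it is judged:
By the outcome, as a careful person would: the job done as asked, in the order asked, and still so for the second after the job is handed in, with the robot touching nothing.
It also fails if it takes over 72 s, if anything falls off the work surface, if the arm or the gripper's body presses on something with over 40 N, if the wrist force passes 120 N, or if a joint passes its speed limit or range.

## Robot

A 6-joint arm with a two-finger parallel gripper is mounted at the origin on the work surface. World frame = base frame: x ahead of the robot, y to its left, z up, the work surface at z = 0. Lengths are in m, angles in rad, forces in N, time in s.
With the tool pointing down it reaches from about 0.35 to 0.975 m from the base axis. Payload 4.9 kg.
Tool frame: the origin (TCP) lies between the finger pads; the fingertips stand 22 mm ahead of it and the grasp point (between the pads) lies 3 mm ahead of it; z points along the fingers, y is the line along which they close (so a half turn about z gives the same grasp; the last joint's range is limited). The gripper opens to 85 mm and grips with 20 to 120 N. Pads are 22 mm wide; open, the fingers measure 114 mm over their backs; the gripper's body (76 mm by 85 mm) begins 54 mm behind the grasp point. The pads swing forward as they close: fully open they stand 13 mm farther back than shut.
Start: joints at [-1.401, 0.053, 1.613, -0, 1.476, -0.119], TCP at [0.178, -0.599, 0.253] pointing down, gripper open.
Joint ranges: [-3.01, 3.01], [-1.01, 2.22], [0.06, 2.58], [-1.02, 4.17], [0.09, 2.62], [-3.14, 3.14]. Speed limits (rad/s): [2.57, 2.57, 3.14, 3.14, 3.14, 3.14].

## Interface

Orientations are given as a unit quaternion [w, x, y, z].
In Python, from plant import state, grab_frame, get_calibration, job_done, recognise, regions_of gives the robot as it stands.
- The arm moves only by the tool apply_moves, never from a script. Its argument "targets" is a list of rows, each an object with "translation": the shift along the tool's x, y, z normalised to -1 to 1, where 1 is 100 mm, a list of three; "twist": the turn about the tool's z normalised to -1 to 1, where 1 is 0.1 rad; "hand": the opening, from 0 (shut) to 1 (fully open). A call has 1 to 8 rows; each row shifts and turns the commanded pose from where the row before left it, along the tool's axes as they then stand; what a row does not reach is not made up. A row lasts 1/10 s, in which the tool goes at most 50 mm and 8.59 degrees, less where a joint would pass 70% of its speed; a pose out of reach is approached as far as the arm can. A call with a number of a shift or a turn outside -1 to 1 is refused whole. A call with a gripper value outside its range is refused whole. The fingers move at their own pace and stop on an object; the grip force is fixed at half the most. Time passes only in rows, so rows that do not move let the fingers close. It gives the time, the measured TCP pose, the force, the opening and the grip force at its end, in the units of the state.
- state(): the state, without advancing time (a new reading comes with each control period).
- grab_frame(name): name is "side" or "top"; returns the picture (420x560x3 uint8, red, green, blue); there is no depth.
- get_calibration(name): a dict with "camera_matrix" (3x3 intrinsics, pixels), "pose" (4x4, takes a point from camera to world coordinates). Camera axes: x right, y up, looking along -z (the intrinsics and any distortion apply to the point x, -y, -z); pixel columns grow to the right and rows downward; lengths in m; the calibration is good to about 2 mm. A picture is of the moment at which its call begins. get_calibration takes no time and is no camera call.
- job_done(): hands the job in; it is judged then, once.
Trained networks look in the newest picture that a camera, given by its name, has taken for a name from the list of things; names that differ only in an ending like _2 or _b are one class to them, and where a whole thing is asked for, a point or a joint stands for the part that bears it (a point fixed in the world has none). Each returns a list of dicts, best first, with "score" (0 to 1); they miss things now and then, are a little off and sometimes report something else, mostly with a low value. They report only what shows in the picture. A call takes as long as a camera call.
- recognise(camera, query): "point" ([x, y, z] in m, in world coordinates, good to about 4 mm: the middle of the surface that is visible of it).
- regions_of(camera, query): "pixels" (420x560 bool, what is visible of it).
The state is a dict: "time": time; "joint_pos": joint angles; "joint_vel": joint speeds; "joint_efforts": joint torques, N m; "tool_pos": TCP position; "tool_rot": TCP orientation; "contact_force": force on the tool from outside, world axes, zero at the start; "ft_torque": the same for the moment, N m; "gripper_width": opening from 0.0 (shut) to 1.0 (fully open); "grasp_force": force on a finger pad.
Only numpy, scipy, OpenCV 4.12 (cv2) and the standard library are available. Lean on these libraries where they do the work, as an engineer would, in place of code of your own. Each camera call takes 0.05 s, during which the arm holds its last target. There are 200 camera calls.

## Working session

There is one attempt and no reset: what is moved stays moved. The work goes in short steps, Python scripts to look and compute and a tool call to move; the robot and the scene stay as the last step left them, time stands still between calls to the robot, and variables do not carry over. Pictures are saved under pics/ and viewed, at most 10 in all, crops included, and the job is handed in when it is done.

Besides the shell and the picture viewer there is one more tool, called after "Request:" by a JSON object that holds its "name" and its "arguments". apply_moves: Moves the arm, as the interface text tells. Its arguments: {"type":"object","properties":{"targets":{"type":"array"}},"required":["targets"]}

```bash
mkdir -p pics
cat > h.py <<'E'
import numpy as np, cv2
from plant import *
def save(cam,fn):
    im=grab_frame(cam); cv2.imwrite('pics/'+fn,cv2.cvtColor(im,cv2.COLOR_RGB2BGR)); return im
def proj(cam,p):
    c=get_calibration(cam);K=np.array(c['camera_matrix']);T=np.array(c['pose'])
    q=np.linalg.inv(T)@np.append(p,1);q=q[:3]*[1,-1,-1];u=K@q;return u[:2]/u[2]
def unproj(cam,uv,z):
    c=get_calibration(cam);K=np.array(c['camera_matrix']);T=np.array(c['pose'])
    d=np.linalg.inv(K)@[uv[0],uv[1],1];d=T[:3,:3]@(d*[1,-1,-1]);o=T[:3,3];return o+d*(z-o[2])/d[2]
E
python3 - <<'E'
from h import *
a=save('top','top0.png');b=save('side','side0.png')
cv2.imwrite('pics/both0.png',cv2.cvtColor(np.vstack([a,b])[:, :],cv2.COLOR_RGB2BGR))
for n in ['cover_edge','rail_edge','plate_top','weight_center','ink_center','tape_center','pot_center']:
    for c in ['top','side']:
        print(n,c,[(np.round(r['point'],4).tolist(),round(r['score'],2)) for r in recognise(c,n)[:2]])
s=state();print({k:np.round(v,3).tolist() for k,v in s.items()})
print(get_calibration('top').keys())
E
```

```text
cover_edge top [([0.5633, 0.0425, 0.0282], 0.58), ([0.4606, -0.3361, 0.03], 0.15)]
cover_edge side [([0.5523, 0.1435, 0.0285], 0.97)]
rail_edge top [([0.5571, 0.0395, 0.0291], 0.62)]
rail_edge side [([0.5574, 0.1404, 0.0271], 0.57)]
plate_top top [([0.5819, 0.0464, 0.0251], 0.71)]
plate_top side [([0.5733, 0.0517, 0.0287], 0.67)]
weight_center top [([0.4621, -0.3317, 0.0306], 0.61)]
weight_center side [([0.4552, -0.3207, 0.026], 0.55)]
ink_center top [([0.4743, 0.3293, 0.061], 0.94)]
ink_center side [([0.4714, 0.3511, 0.0447], 0.79), ([0.575, 0.0509, 0.0261], 0.19)]
tape_center top [([0.6743, 0.3283, 0.024], 0.96)]
tape_center side [([0.6715, 0.3322, 0.02], 0.81)]
pot_center top [([0.6842, -0.3463, 0.062], 0.6)]
pot_center side [([0.6731, -0.3129, 0.0764], 0.58)]
{'time': 0.8, 'joint_pos': [-1.401, 0.053, 1.613, 0.0, 1.476, -0.119], 'joint_vel': [-0.0, -0.002, 0.002, 0.0, -0.001, 0.002], 'joint_efforts': [0.0, -39.364, -37.044, -0.0, 0.001, 0.0], 'tool_pos': [0.178, -0.599, 0.253], 'tool_rot': [-0.0, 0.99, 0.144, 0.0], 'contact_force': [-0.307, 0.043, -0.4], 'ft_torque': [-0.003, 0.049, 0.087], 'grasp_force': 0.0, 'gripper_width': 0.999}
dict_keys(['camera_matrix', 'pose'])
```

View pics/top0.png

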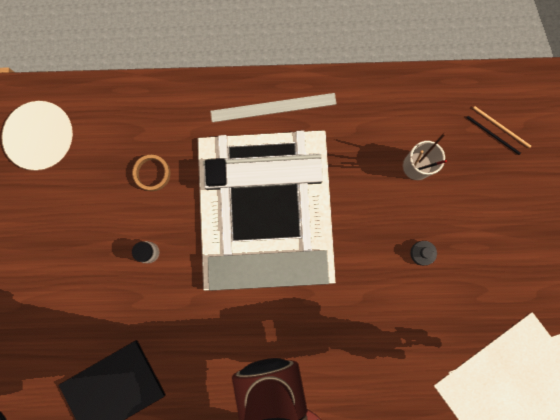

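View pics/side0.png

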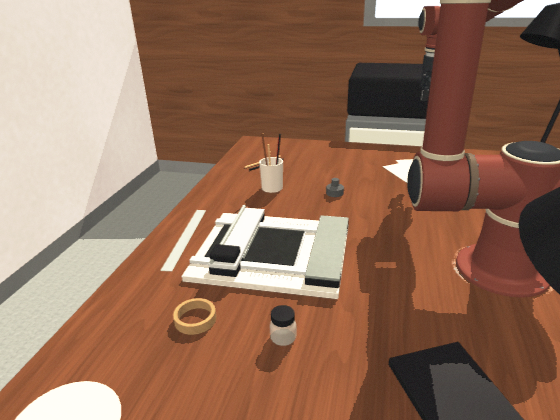

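Top view: trimmer with the cover's inner edge around row 252 (cols 207–328), open plate area cols 232–300, rows 185–241, rail rows 158–188. The weight is at (424,252) and the ink jar at (145,252). The side view agrees. I'll zoom in for edges.

Run:
```python
from h import *
a=cv2.imread('pics/top0.png')[125:295,190:345]
b=cv2.resize(a,None,fx=3.5,fy=3.5,interpolation=cv2.INTER_CUBIC);cv2.imwrite('pics/z0.png',b)
g=cv2.cvtColor(cv2.imread('pics/top0.png'),cv2.COLOR_BGR2GRAY)
for c in [245,265,285]:print(c,g[180:260,c].tolist())
for r in [205,225]:print(r,g[r,215:315].tolist())
T=np.array(get_calibration('top')['pose']);print(T[:3,3])
m=regions_of('top','weight_center')
ys,xs=np.nonzero(m[0]['pixels']);print(xs.min(),xs.max(),ys.min(),ys.max(),xs.mean(),ys.mean())
```

```text
245 [231, 230, 229, 231, 230, 202, 163, 84, 36, 30, 28, 29, 28, 28, 28, 29, 28, 27, 29, 29, 29, 28, 29, 30, 29, 28, 29, 29, 30, 29, 30, 30, 28, 28, 29, 29, 29, 30, 29, 28, 29, 30, 28, 28, 27, 28, 29, 29, 29, 29, 28, 29, 30, 28, 29, 29, 27, 27, 29, 81, 216, 202, 233, 239, 239, 239, 239, 239, 239, 239, 240, 239, 215, 180, 141, 147, 149, 148, 150, 150]
265 [231, 230, 230, 227, 184, 125, 64, 33, 30, 29, 29, 30, 29, 29, 30, 29, 29, 29, 29, 28, 29, 29, 29, 29, 29, 29, 28, 30, 30, 30, 29, 29, 28, 30, 29, 29, 28, 29, 28, 27, 28, 29, 29, 29, 30, 29, 29, 29, 30, 30, 29, 29, 30, 29, 29, 27, 29, 33, 90, 216, 211, 233, 236, 236, 236, 237, 235, 236, 238, 239, 236, 193, 171, 136, 151, 153, 153, 153, 154, 152]
285 [231, 230, 222, 166, 118, 58, 31, 30, 28, 29, 29, 28, 28, 28, 28, 28, 29, 28, 30, 28, 29, 29, 29, 30, 28, 30, 29, 31, 30, 29, 28, 30, 29, 29, 30, 31, 29, 29, 28, 28, 29, 29, 29, 28, 29, 30, 28, 28, 29, 29, 28, 29, 30, 29, 28, 28, 36, 105, 225, 233, 234, 235, 234, 235, 235, 236, 236, 235, 235, 233, 188, 168, 140, 151, 150, 149, 149, 151, 150, 152]
205 [212, 221, 224, 182, 172, 167, 186, 228
[... 226 characters left out ...]
 30, 30, 29, 28, 30, 30, 30, 29, 30, 30, 28, 28, 29, 27, 29, 27, 28, 28, 28, 29, 46, 110, 171, 199, 233, 233, 233, 232, 232, 232, 232, 227, 218, 232, 234, 235, 232, 227]
225 [228, 211, 197, 178, 175, 175, 177, 200, 230, 234, 233, 231, 232, 232, 228, 206, 155, 103, 42, 29, 30, 28, 29, 30, 30, 30, 28, 29, 29, 29, 28, 29, 27, 29, 27, 28, 30, 29, 28, 27, 28, 29, 30, 30, 30, 30, 30, 28, 28, 29, 29, 30, 29, 28, 30, 29, 29, 30, 29, 30, 30, 30, 29, 29, 28, 29, 29, 29, 28, 28, 30, 30, 28, 29, 27, 28, 29, 28, 28, 30, 29, 29, 29, 51, 147, 211, 177, 215, 232, 234, 233, 232, 232, 232, 228, 225, 235, 236, 236, 233]
[ 0.42691622 -0.01640034  1.27002458]
411 436 241 264 423.43453510436433 252.53510436432637
```

View pics/z0.png

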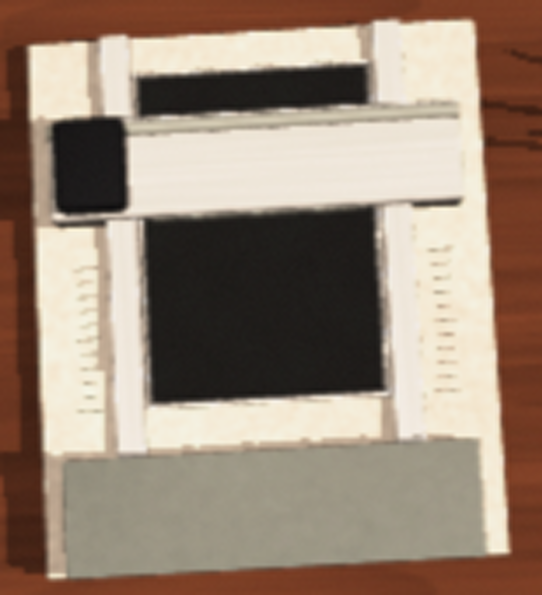

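Run:
```python
from h import *
U=lambda uv,z:unproj('top',uv,z)[:2]
cl,cr=U((208.6,256),.046),U((325.7,250),.046)
print('cover',cl,cr,np.linalg.norm(cl-cr)); d=cl-cr;yaw=np.arctan2(-d[0],d[1]);print('yaw',yaw,'mid',(cl+cr)/2)
c1,c2=U((245,253.7),.046),U((285,251.5),.046);print('cov2',c1,c2)
p1,p2=U((245,239.2),.026),U((285,237.1),.026);print('plate',p1,p2,'yaw',np.arctan2(-(p1-p2)[0],(p1-p2)[1]))
# side guides edges at z.028 and bed corners z .018
for uv in [(190+28/3.5,125+45/3.5),(190+474/3.5,125+20/3.5),(190+510/3.5,125+552/3.5),(190+48/3.5,125+578/3.5)]:print('bed',U(uv,.018))
r1,r2=U((245,187),.052),U((285,183.3),.052);print('rail',r1,r2)
L,R=U((232,215),.026),U((298.5,215),.026);print('plate LR',L,R)
x=np.array([np.cos(yaw),np.sin(yaw)]);y=np.array([-x[1],x[0]]);m=(cl+cr)/2
print('plate near in cover frame',[(p-m)@x for p in(p1,p2)],'rail',[(p-m)@x for p in (r1,r2)],'LR y',[(p-m)@y for p in(L,R)],'yaw')
# weight: knob top z .052, foot z ~.012
r=regions_of('top','weight_center')[0]['pixels'] if grab_frame('top') is not None else 0
ys,xs=np.nonzero(r);print('w foot',U((xs.mean(),ys.mean()),.02), U((xs.min(),252),.012),U((xs.max(),252),.012))
s=grab_frame('side');r=regions_of('side','weight_center')[0]['pixels'];ys,xs=np.nonzero(r)
print('side',xs.min(),xs.max(),ys.min(),ys.max(),unproj('side',(xs.mean(),ys.mean()),.022))
a=cv2.imread('pics/top0.png')[232:272,400:450];cv2.imwrite('pics/w.png',cv2.resize(a,None,fx=10,fy=10,interpolation=cv2.INTER_CUBIC))
```

```text
cover [0.46337321 0.17986654] [ 0.47151463 -0.09993123] 0.2799161960646647
yaw 0.029089290465977576 mid [0.46744392 0.03996765]
cov2 [0.46694536 0.09266896] [ 0.47008365 -0.00293581]
plate [0.50279526 0.09397566] [ 0.50571071 -0.00349509] yaw 0.029902170022258156
bed [0.7604773  0.20943307]
bed [ 0.77019784 -0.11046569]
bed [ 0.39310117 -0.12354443]
bed [0.38187184 0.1967008 ]
rail [0.62710918 0.08996811] [ 0.63374724 -0.00665869]
plate LR [0.5627885  0.12505507] [ 0.55896329 -0.03766074]
plate near in cover frame [np.float64(0.03690721412430574), np.float64(0.03698648152726457)] rail [np.float64(0.16105198084932257), np.float64(0.1648768294230025)] LR y [np.float64(0.08227830179801528), np.float64(-0.08025740786006175)] yaw
w foot [0.47869649 0.33972893] [0.47835289 0.37474632] [0.47693634 0.31029701]
side 326 344 178 197 [ 0.46037731 -0.32191761  0.022     ]
```

View pics/w.png

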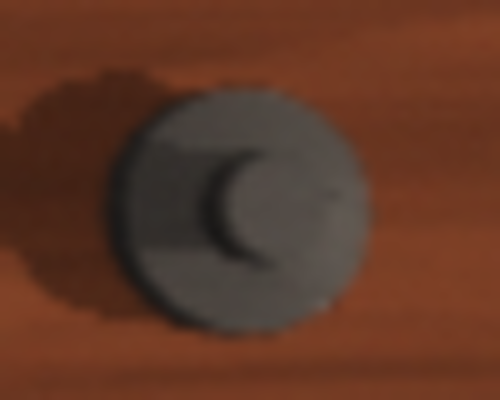

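Weight close-up: foot-top circle centred at crop (247,210), so px (424.3,252.6). Knob top at crop (275,207), so px (427,252.3).

```bash
cat >> h.py <<'E'
YAW=.0295; M=np.array([.4674,.0400])
X=np.array([np.cos(YAW),np.sin(YAW)]);Y=np.array([-X[1],X[0]])
def go(p,z=None,yaw=YAW):
    s=state();q=s['tool_rot'];from scipy.spatial.transform import Rotation as R
    m=R.from_quat([q[1],q[2],q[3],q[0]]).as_matrix();t=np.array(s['tool_pos']);w=np.arctan2(m[1,0],m[0,0])
    d=np.append(p,t[2] if z is None else z)-t
    print('t',round(s['time'],2),'pos',t.round(4),'yaw',round(w,4),'tool-axis shift(100mm)',(m.T@d*10).round(3),'twist(.1)',round((w-yaw)*10,2),'F',np.round(s['contact_force'],2),'g',s['gripper_width'],s['grasp_force'])
    c=X@(t[:2]-M),Y@(t[:2]-M);print('in cover frame mm',np.round(np.array(c)*1e3,1),'Fx along',round(float(X@np.array(s['contact_force'])[:2]),2))
E
python3 - <<'E'
from h import *
print('foot',unproj('top',(424.2,252.5),.024),'knob',unproj('top',(427,252.2),.052))
go(M+.13*X,.15)
E
```

```text
foot [ 0.46106309 -0.33852323  0.024     ] knob [ 0.46085679 -0.33788846  0.052     ]
t 1.05 pos [ 0.178  -0.5991  0.2533] yaw 0.2887 tool-axis shift(100mm) [ 5.851 -4.969  1.033] twist(.1) 2.59 F [-0.13 -0.11  0.  ] g 0.9980524229783895 0.0
in cover frame mm [-308.2 -630.3] Fx along -0.14
```

Request:
{"name": "apply_moves", "arguments": {"targets": [{"translation": [0, 0, 0], "twist": 0.9, "hand": 0}, {"translation": [0, 0, 0], "twist": 0.9, "hand": 0}, {"translation": [0, 0, 0], "twist": 0.79, "hand": 0}, {"translation": [0.25, -0.4, 0], "twist": 0, "hand": 0}, {"translation": [0.25, -0.4, 0], "twist": 0, "hand": 0}, {"translation": [0.25, -0.4, 0], "twist": 0, "hand": 0}, {"translation": [0.25, -0.4, 0], "twist": 0, "hand": 0}, {"translation": [0.25, -0.4, 0], "twist": 0, "hand": 0}]}}

```text
time: 1.85
tool_pos: [0.2976, -0.3938, 0.2534]
tool_rot: [0.0, 1.0, 0.015, 0.0]
contact_force: [0.8, 0.2, 0.0]
gripper_width: 0.001
grasp_force: 0.0
```

Request:
{"name": "apply_moves", "arguments": {"targets": [{"translation": [0.28, -0.4, 0], "twist": 0, "hand": 0}, {"translation": [0.28, -0.4, 0], "twist": 0, "hand": 0}, {"translation": [0.28, -0.4, 0], "twist": 0, "hand": 0}, {"translation": [0.28, -0.4, 0], "twist": 0, "hand": 0}, {"translation": [0.28, -0.4, 0], "twist": 0, "hand": 0}, {"translation": [0.28, -0.4, 0], "twist": 0, "hand": 0}, {"translation": [0.28, -0.4, 0], "twist": 0, "hand": 0}, {"translation": [0.28, -0.4, 0], "twist": 0, "hand": 0}]}}

```text
time: 2.65
tool_pos: [0.5122, -0.0669, 0.2537]
tool_rot: [0.0, 1.0, 0.015, 0.001]
contact_force: [0.6, -0.9, -0.1]
gripper_width: -0.004
grasp_force: 0.0
```

```bash
python3 -c "
from h import *
go(M+.13*X,.08)"
```

```text
t 2.65 pos [ 0.5122 -0.0669  0.2537] yaw 0.0301 tool-axis shift(100mm) [ 0.883 -1.082  1.737] twist(.1) 0.01 F [ 0.57 -0.85 -0.1 ] g -0.0037011133718813298 0.0
in cover frame mm [  41.6 -108.2] Fx along 0.54
```

Request:
{"name": "apply_moves", "arguments": {"targets": [{"translation": [0.295, -0.36, 0], "twist": 0, "hand": 0}, {"translation": [0.295, -0.36, 0], "twist": 0, "hand": 0}, {"translation": [0.295, -0.36, 0], "twist": 0, "hand": 0}, {"translation": [0, 0, 0.43], "twist": 0, "hand": 0}, {"translation": [0, 0, 0.43], "twist": 0, "hand": 0}, {"translation": [0, 0, 0.43], "twist": 0, "hand": 0}, {"translation": [0, 0, 0.43], "twist": 0, "hand": 0}, {"translation": [0, 0, 0], "twist": 0, "hand": 0}]}}

```text
time: 3.45
tool_pos: [0.5911, 0.042, 0.0738]
tool_rot: [-0.0, 1.0, 0.015, -0.007]
contact_force: [-2.4, -0.5, -1.3]
gripper_width: -0.001
grasp_force: 0.0
```

```bash
python3 -c "
from h import *
go(M+.13*X,.05)
save('side','s1.png')"
```

```text
t 3.45 pos [0.5911 0.042  0.0738] yaw 0.0299 tool-axis shift(100mm) [ 0.066 -0.016  0.237] twist(.1) 0.0 F [-2.41 -0.47 -1.28] g -0.0009016149640429615 0.0
in cover frame mm [123.7  -1.7] Fx along -2.42
```

View pics/s1.png

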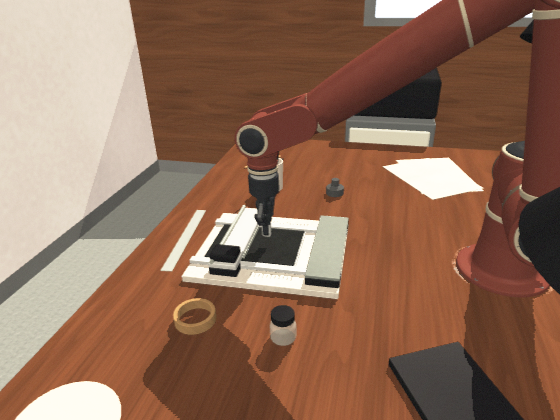

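The closed fingers stand over the open plate (tips around (266,235)), clear of the rail and cover. Now I descend.

Request:
{"name": "apply_moves", "arguments": {"targets": [{"translation": [0, 0, 0], "twist": 0, "hand": 0}, {"translation": [0, 0, 0.1], "twist": 0, "hand": 0}, {"translation": [0, 0, 0.05], "twist": 0, "hand": 0}, {"translation": [0, 0, 0.03], "twist": 0, "hand": 0}, {"translation": [0, 0, 0], "twist": 0, "hand": 0}, {"translation": [0, 0, 0], "twist": 0, "hand": 0}]}}

```text
time: 4.1
tool_pos: [0.5967, 0.0417, 0.0635]
tool_rot: [0.0, 1.0, 0.015, 0.0]
contact_force: [-0.2, -0.3, 1.2]
gripper_width: 0.004
grasp_force: 0.0
```

Request:
{"name": "apply_moves", "arguments": {"targets": [{"translation": [0, 0, 0.06], "twist": 0, "hand": 0}, {"translation": [0, 0, 0.04], "twist": 0, "hand": 0}, {"translation": [0, 0, 0.02], "twist": 0, "hand": 0}, {"translation": [0, 0, 0.01], "twist": 0, "hand": 0}, {"translation": [0, 0, 0.01], "twist": 0, "hand": 0}, {"translation": [0, 0, 0], "twist": 0, "hand": 0}, {"translation": [0, 0, 0], "twist": 0, "hand": 0}]}}

```text
time: 4.8
tool_pos: [0.5967, 0.0417, 0.0494]
tool_rot: [0.0, 1.0, 0.015, 0.0]
contact_force: [0.5, -0.2, 0.0]
gripper_width: -0.001
grasp_force: 0.0
```

Request:
{"name": "apply_moves", "arguments": {"targets": [{"translation": [0, 0, 0.01], "twist": 0, "hand": 0}, {"translation": [0, 0, 0.01], "twist": 0, "hand": 0}, {"translation": [0, 0, 0], "twist": 0, "hand": 0}, {"translation": [0, 0, 0], "twist": 0, "hand": 0}]}}

```text
time: 5.2
tool_pos: [0.5968, 0.0416, 0.0481]
tool_rot: [0.0, 1.0, 0.015, 0.0]
contact_force: [-1.7, -0.6, 5.7]
gripper_width: 0.001
grasp_force: 2.7
```

Request:
{"name": "apply_moves", "arguments": {"targets": [{"translation": [0, 0, 0.006], "twist": 0, "hand": 0}, {"translation": [0, 0, 0.006], "twist": 0, "hand": 0}, {"translation": [0, 0, 0], "twist": 0, "hand": 0}, {"translation": [0, 0, 0], "twist": 0, "hand": 0}]}}

```text
time: 5.6
tool_pos: [0.5969, 0.0417, 0.048]
tool_rot: [0.0, 1.0, 0.015, -0.0]
contact_force: [-6.2, -0.2, 11.1]
gripper_width: 0.001
grasp_force: 6.0
```

Request:
{"name": "apply_moves", "arguments": {"targets": [{"translation": [-0.005, 0, 0.002], "twist": 0, "hand": 0}, {"translation": [-0.005, 0, 0.002], "twist": 0, "hand": 0}, {"translation": [-0.01, 0, 0], "twist": 0, "hand": 0}, {"translation": [-0.01, 0, 0], "twist": 0, "hand": 0}, {"translation": [-0.01, 0, 0], "twist": 0, "hand": 0}, {"translation": [-0.01, 0, 0], "twist": 0, "hand": 0}, {"translation": [-0.01, 0, 0], "twist": 0, "hand": 0}, {"translation": [-0.01, 0, 0], "twist": 0, "hand": 0}]}}

```text
time: 6.4
tool_pos: [0.5928, 0.0413, 0.0481]
tool_rot: [0.0, 1.0, 0.015, 0.004]
contact_force: [6.0, 0.0, 5.1]
gripper_width: -0.003
grasp_force: 2.7
```

```bash
cat >> h.py <<'E'
def edge():
    # plate near edge in cover frame (mm), from top picture
    g=cv2.cvtColor(grab_frame('top'),cv2.COLOR_RGB2GRAY).astype(float);o=[]
    for c in [240,245,285,290,295]:
        col=g[200:250,c];i=np.nonzero((col[:-1]<130)&(col[1:]>=130))[0]
        o.append([round(float(X@(unproj('top',(c,200+k+(130-col[k])/(col[k+1]-col[k])),.026)[:2]-M))*1e3,1) for k in i])
    print('edge',o)
E
python3 -c "
from h import *
go(M+.05*X);edge()"
```

```text
t 6.4 pos [0.5928 0.0413 0.0481] yaw 0.0296 tool-axis shift(100mm) [-0.754 -0.024 -0.006] twist(.1) 0.0 F [5.99 0.04 5.09] g -0.0031291412820710937 2.6801625260850415
in cover frame mm [125.4  -2.4] Fx along 5.99
edge [[], [], [], [36.7], [37.0]]
```

Request:
{"name": "apply_moves", "arguments": {"targets": [{"translation": [0, 0, 0.008], "twist": 0, "hand": 0}, {"translation": [0, 0, 0.008], "twist": 0, "hand": 0}, {"translation": [-0.01, 0, 0], "twist": 0, "hand": 0}, {"translation": [-0.01, 0, 0], "twist": 0, "hand": 0}, {"translation": [-0.01, 0, 0], "twist": 0, "hand": 0}, {"translation": [-0.01, 0, 0], "twist": 0, "hand": 0}, {"translation": [-0.01, 0, 0], "twist": 0, "hand": 0}]}}

```text
time: 7.15
tool_pos: [0.5898, 0.0411, 0.0481]
tool_rot: [0.0, 1.0, 0.015, 0.006]
contact_force: [7.7, 1.0, 8.2]
gripper_width: -0.003
grasp_force: 4.0
```

```bash
python3 -c "
from h import *
go(M+.05*X);edge()"
```

```text
t 7.15 pos [0.5898 0.0411 0.0481] yaw 0.0296 tool-axis shift(100mm) [-0.723 -0.025 -0.009] twist(.1) 0.0 F [7.7  1.   8.15] g -0.0033248520400368004 3.957560380222276
in cover frame mm [122.3  -2.5] Fx along 7.73
edge [[], [], [], [36.7], [36.9]]
```

Request:
{"name": "apply_moves", "arguments": {"targets": [{"translation": [0, 0, 0.008], "twist": 0, "hand": 0}, {"translation": [0, 0, 0.007], "twist": 0, "hand": 0}, {"translation": [-0.01, 0, 0], "twist": 0, "hand": 0}, {"translation": [-0.01, 0, 0], "twist": 0, "hand": 0}, {"translation": [-0.01, 0, 0], "twist": 0, "hand": 0}, {"translation": [-0.01, 0, 0], "twist": 0, "hand": 0}]}}

```text
time: 7.8
tool_pos: [0.5878, 0.0409, 0.0481]
tool_rot: [0.0, 1.0, 0.015, 0.009]
contact_force: [10.3, 0.2, 9.6]
gripper_width: 0.002
grasp_force: 4.9
```

```bash
python3 -c "
from h import *
go(M+.05*X);edge()"
```

```text
t 7.8 pos [0.5878 0.0409 0.0481] yaw 0.0295 tool-axis shift(100mm) [-0.703 -0.026 -0.013] twist(.1) -0.0 F [10.32  0.17  9.65] g 0.0015280733722729909 4.881818457506597
in cover frame mm [120.3  -2.6] Fx along 10.32
edge [[], [], [], [35.2], [35.3]]
```

Plate is moving now (edge 36.9 → 35.3 mm). I press slightly more and drag.

Request:
{"name": "apply_moves", "arguments": {"targets": [{"translation": [-0.01, 0, 0.004], "twist": 0, "hand": 0}, {"translation": [-0.01, 0, 0.003], "twist": 0, "hand": 0}, {"translation": [-0.01, 0, 0], "twist": 0, "hand": 0}, {"translation": [-0.015, 0, 0], "twist": 0, "hand": 0}, {"translation": [-0.015, 0, 0], "twist": 0, "hand": 0}, {"translation": [-0.015, 0, 0], "twist": 0, "hand": 0}, {"translation": [-0.015, 0, 0], "twist": 0, "hand": 0}, {"translation": [-0.015, 0, 0], "twist": 0, "hand": 0}]}}

```text
time: 8.65
tool_pos: [0.5781, 0.0405, 0.048]
tool_rot: [0.0, 1.0, 0.015, 0.01]
contact_force: [10.7, 1.2, 11.5]
gripper_width: -0.001
grasp_force: 5.7
```

```bash
python3 -c "
from h import *
go(M+.05*X);edge()"
```

```text
t 8.65 pos [0.5781 0.0405 0.048 ] yaw 0.0294 tool-axis shift(100mm) [-0.606 -0.028 -0.012] twist(.1) -0.0 F [10.74  1.23 11.48] g -0.0013239251955198047 5.685243043117225
in cover frame mm [110.6  -2.8] Fx along 10.78
edge [[], [], [], [25.4], [25.5]]
```

Request:
{"name": "apply_moves", "arguments": {"targets": [{"translation": [-0.02, 0, 0], "twist": 0, "hand": 0}, {"translation": [-0.02, 0, 0], "twist": 0, "hand": 0}, {"translation": [-0.02, 0, 0], "twist": 0, "hand": 0}, {"translation": [-0.02, 0, 0], "twist": 0, "hand": 0}, {"translation": [-0.02, 0, 0], "twist": 0, "hand": 0}, {"translation": [-0.02, 0, 0], "twist": 0, "hand": 0}, {"translation": [-0.02, 0, 0], "twist": 0, "hand": 0}, {"translation": [-0.02, 0, 0], "twist": 0, "hand": 0}]}}

```text
time: 9.5
tool_pos: [0.5621, 0.04, 0.048]
tool_rot: [0.0, 1.0, 0.015, 0.01]
contact_force: [10.9, 0.6, 11.3]
gripper_width: 0.001
grasp_force: 5.8
```

```bash
python3 -c "
from h import *
go(M+.05*X);edge()"
```

```text
t 9.5 pos [0.5621 0.04   0.048 ] yaw 0.0293 tool-axis shift(100mm) [-0.447 -0.028 -0.009] twist(.1) -0.0 F [10.92  0.63 11.29] g 0.0007532056341247252 5.770830244291574
in cover frame mm [94.7 -2.8] Fx along 10.93
edge [[], [], [], [10.2], [9.7]]
```

Request:
{"name": "apply_moves", "arguments": {"targets": [{"translation": [-0.015, 0, 0.004], "twist": 0, "hand": 0}, {"translation": [-0.015, 0, 0.003], "twist": 0, "hand": 0}, {"translation": [-0.015, 0, 0.003], "twist": 0, "hand": 0}, {"translation": [-0.015, 0, 0], "twist": 0, "hand": 0}, {"translation": [-0.015, 0, 0], "twist": 0, "hand": 0}, {"translation": [-0.015, 0, 0], "twist": 0, "hand": 0}, {"translation": [-0.01, 0, 0], "twist": 0, "hand": 0}, {"translation": [-0.01, 0, 0], "twist": 0, "hand": 0}]}}

```text
time: 10.35
tool_pos: [0.5523, 0.0396, 0.048]
tool_rot: [0.001, 1.0, 0.015, 0.011]
contact_force: [11.1, 0.9, 14.2]
gripper_width: -0.005
grasp_force: 6.9
```

Request:
{"name": "apply_moves", "arguments": {"targets": [{"translation": [-0.008, 0, 0], "twist": 0, "hand": 0}, {"translation": [-0.008, 0, 0], "twist": 0, "hand": 0}, {"translation": [-0.008, 0, 0], "twist": 0, "hand": 0}]}}

```text
time: 10.65
tool_pos: [0.55, 0.0395, 0.048]
tool_rot: [0.001, 1.0, 0.015, 0.011]
contact_force: [11.4, -0.0, 13.7]
gripper_width: 0.002
grasp_force: 6.9
```

Request:
{"name": "apply_moves", "arguments": {"targets": [{"translation": [-0.008, 0, 0], "twist": 0, "hand": 0}, {"translation": [-0.008, 0, 0], "twist": 0, "hand": 0}, {"translation": [-0.008, 0, 0], "twist": 0, "hand": 0}]}}

```text
time: 10.95
tool_pos: [0.5476, 0.0394, 0.048]
tool_rot: [0.001, 1.0, 0.015, 0.011]
contact_force: [11.8, 0.8, 13.8]
gripper_width: 0.001
grasp_force: 6.9
```

```bash
python3 -c "
from h import *
go(M+.05*X);edge()"
```

```text
t 10.95 pos [0.5476 0.0394 0.048 ] yaw 0.0294 tool-axis shift(100mm) [-0.301 -0.029 -0.007] twist(.1) -0.0 F [11.78  0.8  13.77] g 0.0009658384786995315 6.945456261746585
in cover frame mm [80.1 -2.9] Fx along 11.8
edge [[], [], [], [113.7, 98.8], []]
```

Request:
{"name": "apply_moves", "arguments": {"targets": [{"translation": [-0.007, 0, 0], "twist": 0, "hand": 0}, {"translation": [-0.007, 0, 0], "twist": 0, "hand": 0}, {"translation": [-0.007, 0, 0], "twist": 0, "hand": 0}, {"translation": [-0.007, 0, 0], "twist": 0, "hand": 0}]}}

```text
time: 11.4
tool_pos: [0.5448, 0.0393, 0.048]
tool_rot: [0.001, 1.0, 0.015, 0.011]
contact_force: [12.0, 0.6, 14.1]
gripper_width: -0.002
grasp_force: 7.0
```

Request:
{"name": "apply_moves", "arguments": {"targets": [{"translation": [-0.007, 0, 0], "twist": 0, "hand": 0}, {"translation": [-0.007, 0, 0], "twist": 0, "hand": 0}, {"translation": [-0.007, 0, 0], "twist": 0, "hand": 0}]}}

```text
time: 11.7
tool_pos: [0.5427, 0.0392, 0.048]
tool_rot: [0.001, 1.0, 0.015, 0.011]
contact_force: [11.7, -0.1, 13.1]
gripper_width: 0.002
grasp_force: 7.0
```

Request:
{"name": "apply_moves", "arguments": {"targets": [{"translation": [-0.007, 0, 0], "twist": 0, "hand": 0}, {"translation": [-0.007, 0, 0], "twist": 0, "hand": 0}, {"translation": [-0.007, 0, 0], "twist": 0, "hand": 0}]}}

```text
time: 12.0
tool_pos: [0.5407, 0.0392, 0.048]
tool_rot: [0.001, 1.0, 0.015, 0.011]
contact_force: [11.9, 1.1, 14.6]
gripper_width: 0.0
grasp_force: 7.0
```

Request:
{"name": "apply_moves", "arguments": {"targets": [{"translation": [-0.007, 0, 0], "twist": 0, "hand": 0}, {"translation": [-0.007, 0, 0], "twist": 0, "hand": 0}, {"translation": [-0.007, 0, 0], "twist": 0, "hand": 0}]}}

```text
time: 12.3
tool_pos: [0.5385, 0.0391, 0.048]
tool_rot: [0.001, 1.0, 0.015, 0.011]
contact_force: [11.4, 0.7, 13.8]
gripper_width: -0.003
grasp_force: 7.0
```

Request:
{"name": "apply_moves", "arguments": {"targets": [{"translation": [-0.007, 0, 0], "twist": 0, "hand": 0}, {"translation": [-0.007, 0, 0], "twist": 0, "hand": 0}, {"translation": [-0.007, 0, 0], "twist": 0, "hand": 0}]}}

```text
time: 12.6
tool_pos: [0.5368, 0.0391, 0.0481]
tool_rot: [0.001, 1.0, 0.015, 0.012]
contact_force: [14.1, 0.6, 11.9]
gripper_width: -0.004
grasp_force: 6.2
```

Request:
{"name": "apply_moves", "arguments": {"targets": [{"translation": [-0.003, 0, 0], "twist": 0, "hand": 0}, {"translation": [0, 0, 0], "twist": 0, "hand": 0}]}}

```text
time: 12.8
tool_pos: [0.5365, 0.0391, 0.048]
tool_rot: [0.001, 1.0, 0.015, 0.012]
contact_force: [13.5, 0.1, 12.2]
gripper_width: 0.0
grasp_force: 6.4
```

Force rose and stays raised (11.6 → about 13.8 N), with the TCP lagging: that is the gauge. I'll relax the drag, then lift.

Request:
{"name": "apply_moves", "arguments": {"targets": [{"translation": [0.008, 0, 0], "twist": 0, "hand": 0}, {"translation": [0.008, 0, 0], "twist": 0, "hand": 0}, {"translation": [0, 0, 0], "twist": 0, "hand": 0}]}}

```text
time: 13.1
tool_pos: [0.5367, 0.0391, 0.048]
tool_rot: [0.001, 1.0, 0.015, 0.009]
contact_force: [7.9, -0.1, 17.9]
gripper_width: -0.002
grasp_force: 9.1
```

Request:
{"name": "apply_moves", "arguments": {"targets": [{"translation": [0.008, 0, -0.01], "twist": 0, "hand": 0}, {"translation": [0.004, 0, -0.015], "twist": 0, "hand": 0}, {"translation": [0, 0, 0], "twist": 0, "hand": 0}]}}

```text
time: 13.4
tool_pos: [0.5355, 0.0391, 0.048]
tool_rot: [0.001, 1.0, 0.015, 0.007]
contact_force: [7.0, 0.1, 11.0]
gripper_width: 0.001
grasp_force: 5.5
```

Request:
{"name": "apply_moves", "arguments": {"targets": [{"translation": [0.01, 0, 0], "twist": 0, "hand": 0}, {"translation": [0.005, 0, 0], "twist": 0, "hand": 0}, {"translation": [0, 0, 0], "twist": 0, "hand": 0}]}}

```text
time: 13.7
tool_pos: [0.5356, 0.0391, 0.048]
tool_rot: [0.001, 1.0, 0.015, 0.005]
contact_force: [1.9, -1.0, 16.1]
gripper_width: 0.004
grasp_force: 8.1
```

Request:
{"name": "apply_moves", "arguments": {"targets": [{"translation": [0.01, 0, -0.04], "twist": 0, "hand": 0}, {"translation": [0.0, 0, -0.2], "twist": 0, "hand": 0}, {"translation": [0, 0, -0.4], "twist": 0, "hand": 0}, {"translation": [0, 0, -0.4], "twist": 0, "hand": 0}, {"translation": [0, 0, 0], "twist": 0, "hand": 0}]}}

```text
time: 14.2
tool_pos: [0.5351, 0.0396, 0.1531]
tool_rot: [0.0, 1.0, 0.015, 0.005]
contact_force: [0.0, 0.2, 0.7]
gripper_width: 0.003
grasp_force: 0.0
```

```bash
python3 -c "
from h import *
go([.461,-.338],.15)
im=save('top','t2.png')
cv2.imwrite('pics/z2.png',cv2.resize(cv2.imread('pics/t2.png')[125:295,190:345],None,fx=3.5,fy=3.5,interpolation=cv2.INTER_CUBIC))
"
```

```text
t 14.2 pos [0.5351 0.0396 0.1531] yaw 0.0299 tool-axis shift(100mm) [-0.854  3.752  0.027] twist(.1) 0.0 F [0.01 0.23 0.7 ] g 0.003220158493009978 0.0
in cover frame mm [67.7 -2.4] Fx along 0.02
```

View pics/z2.png

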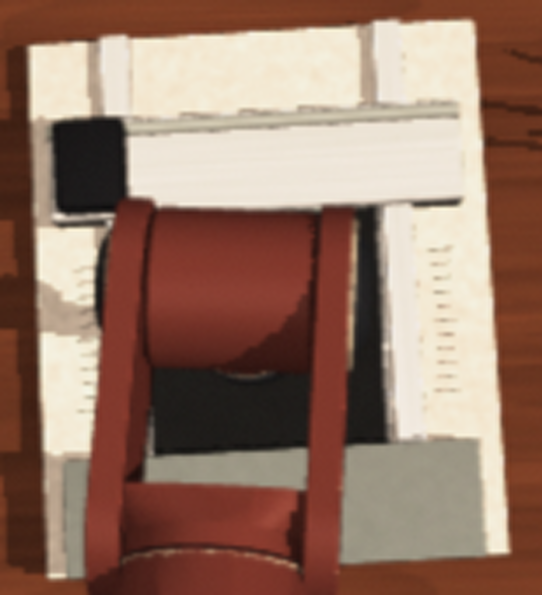

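The plate now runs under the cover, its near edge no longer visible. On to the weight.

Request:
{"name": "apply_moves", "arguments": {"targets": [{"translation": [-0.107, 0.469, 0], "twist": 0, "hand": 0.7}, {"translation": [-0.107, 0.469, 0], "twist": 0, "hand": 0.7}, {"translation": [-0.107, 0.469, 0], "twist": 0, "hand": 0.7}, {"translation": [-0.107, 0.469, 0], "twist": 0, "hand": 0.7}, {"translation": [-0.107, 0.469, 0], "twist": 0, "hand": 0.7}, {"translation": [-0.107, 0.469, 0], "twist": 0, "hand": 0.7}, {"translation": [-0.107, 0.469, 0], "twist": 0, "hand": 0.7}, {"translation": [-0.107, 0.469, 0], "twist": 0, "hand": 0.7}]}}

```text
time: 15.05
tool_pos: [0.4556, -0.3385, 0.1446]
tool_rot: [-0.002, 1.0, 0.015, -0.002]
contact_force: [0.8, 0.5, -0.2]
gripper_width: 0.698
grasp_force: 0.0
```

Request:
{"name": "apply_moves", "arguments": {"targets": [{"translation": [0, 0, 0], "twist": 0, "hand": 0.7}, {"translation": [0, 0, 0], "twist": 0, "hand": 0.7}, {"translation": [0, 0, 0.3], "twist": 0, "hand": 0.7}, {"translation": [0, 0, 0], "twist": 0, "hand": 0.7}, {"translation": [0, 0, 0], "twist": 0, "hand": 0.7}]}}

```text
time: 15.55
tool_pos: [0.4571, -0.3357, 0.1158]
tool_rot: [-0.001, 1.0, 0.016, -0.001]
contact_force: [-0.6, 1.6, -0.5]
gripper_width: 0.7
grasp_force: 0.0
```

```bash
python3 -c "
from h import *
go([.461,-.338],.05)
im=save('side','s3.png');save('top','t3.png')
for c in ('top','side'):print(c,[(np.round(r['point'],4).tolist(),round(r['score'],2)) for r in recognise(c,'weight_center')[:3]])
A=cv2.imread('pics/s3.png')[120:220,280:390];cv2.imwrite('pics/s3z.png',cv2.resize(A,None,fx=5,fy=5,interpolation=cv2.INTER_CUBIC))
"
```

```text
t 15.55 pos [ 0.4571 -0.3357  0.1158] yaw 0.0315 tool-axis shift(100mm) [0.04  0.027 0.658] twist(.1) 0.02 F [-0.57  1.59 -0.51] g 0.7002930151400143 0.0
in cover frame mm [ -21.3 -375.2] Fx along -0.52
top [([0.4819, -0.3311, 0.0288], 0.65)]
side [([0.4552, -0.3217, 0.0265], 0.65)]
```

View pics/s3z.png

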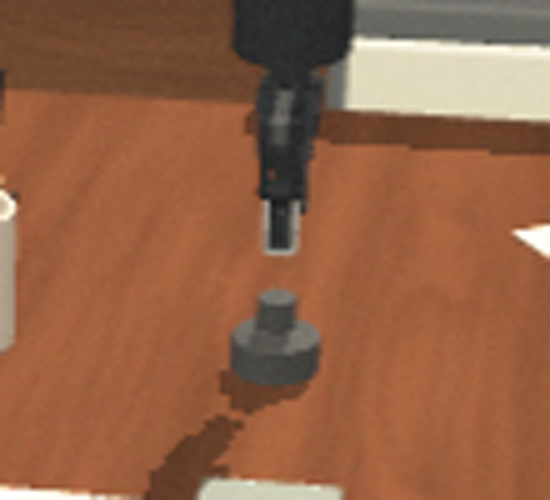

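Fingers are above the knob (crop col 282 versus 277), so about 4 mm in +x is needed, matching the computed shift.

Request:
{"name": "apply_moves", "arguments": {"targets": [{"translation": [0.04, 0.025, 0.2], "twist": 0, "hand": 0.7}, {"translation": [0, 0, 0.25], "twist": 0, "hand": 0.7}, {"translation": [0, 0, 0], "twist": 0, "hand": 0.7}, {"translation": [0, 0, 0], "twist": 0, "hand": 0.7}]}}

```text
time: 16.15
tool_pos: [0.4619, -0.3401, 0.0729]
tool_rot: [-0.0, 1.0, 0.015, -0.0]
contact_force: [0.1, 0.2, 0.8]
gripper_width: 0.704
grasp_force: 0.0
```

```bash
python3 -c "
from h import *
go([.461,-.338],.05)"
```

```text
t 16.15 pos [ 0.4619 -0.3401  0.0729] yaw 0.0299 tool-axis shift(100mm) [-0.008 -0.022  0.229] twist(.1) 0.0 F [0.05 0.24 0.76] g 0.7043579858741108 0.0
in cover frame mm [ -16.7 -379.8] Fx along 0.06
```

Request:
{"name": "apply_moves", "arguments": {"targets": [{"translation": [-0.008, -0.02, 0.12], "twist": 0, "hand": 0.7}, {"translation": [0, 0, 0.1], "twist": 0, "hand": 0.7}, {"translation": [0, 0, 0], "twist": 0, "hand": 0.7}, {"translation": [0, 0, 0], "twist": 0, "hand": 0.7}, {"translation": [0, 0, 0], "twist": 0, "hand": 0}, {"translation": [0, 0, 0], "twist": 0, "hand": 0}, {"translation": [0, 0, 0], "twist": 0, "hand": 0}, {"translation": [0, 0, 0], "twist": 0, "hand": 0}]}}

```text
time: 16.95
tool_pos: [0.4614, -0.3389, 0.0516]
tool_rot: [0.001, 1.0, 0.015, 0.0]
contact_force: [-1.2, 0.2, 5.9]
gripper_width: 0.287
grasp_force: 84.4
```

Request:
{"name": "apply_moves", "arguments": {"targets": [{"translation": [0, 0, -0.02], "twist": 0, "hand": 0}, {"translation": [0, 0, -0.1], "twist": 0, "hand": 0}, {"translation": [0, 0, -0.3], "twist": 0, "hand": 0}, {"translation": [0, 0, -0.4], "twist": 0, "hand": 0}, {"translation": [0, 0, -0.2], "twist": 0, "hand": 0}, {"translation": [0, 0, 0], "twist": 0, "hand": 0}, {"translation": [0, 0, 0], "twist": 0, "hand": 0}]}}

```text
time: 17.65
tool_pos: [0.4603, -0.3376, 0.1512]
tool_rot: [-0.001, 1.0, 0.015, -0.001]
contact_force: [0.3, 0.2, -7.4]
gripper_width: 0.28
grasp_force: 83.7
```

```bash
python3 -c "
from h import *
go(M+.08*X,.15)
save('side','s4.png')
A=cv2.imread('pics/s4.png')[80:220,260:400];cv2.imwrite('pics/s4z.png',cv2.resize(A,None,fx=4,fy=4,interpolation=cv2.INTER_CUBIC))
"
```

```text
t 17.65 pos [ 0.4603 -0.3376  0.1512] yaw 0.0298 tool-axis shift(100mm) [ 0.984 -3.772  0.016] twist(.1) 0.0 F [ 0.27  0.16 -7.4 ] g 0.2795316573133159 83.74500072150113
in cover frame mm [ -18.2 -377.2] Fx along 0.28
```

View pics/s4z.png

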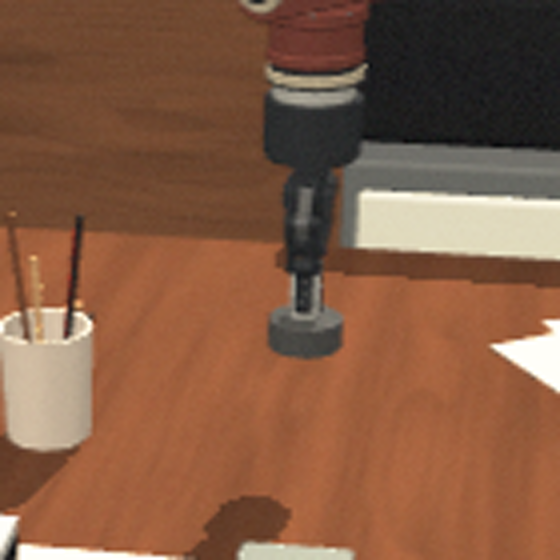

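The weight is held upright by the knob. Carry it to mid-opening.

Request:
{"name": "apply_moves", "arguments": {"targets": [{"translation": [0.123, -0.3, 0], "twist": 0, "hand": 0}, {"translation": [0.123, -0.45, 0], "twist": 0, "hand": 0}, {"translation": [0.123, -0.45, 0], "twist": 0, "hand": 0}, {"translation": [0.123, -0.45, 0], "twist": 0, "hand": 0}, {"translation": [0.123, -0.45, 0], "twist": 0, "hand": 0}, {"translation": [0.123, -0.45, 0], "twist": 0, "hand": 0}, {"translation": [0.123, -0.45, 0], "twist": 0, "hand": 0}, {"translation": [0.123, -0.45, 0], "twist": 0, "hand": 0}]}}

```text
time: 18.5
tool_pos: [0.5473, 0.0116, 0.1492]
tool_rot: [-0.0, 1.0, 0.015, -0.003]
contact_force: [1.7, 0.0, -6.3]
gripper_width: 0.285
grasp_force: 83.5
```

Request:
{"name": "apply_moves", "arguments": {"targets": [{"translation": [0, -0.2, 0], "twist": 0, "hand": 0}, {"translation": [0, -0.1, 0], "twist": 0, "hand": 0}, {"translation": [0, 0, 0.2], "twist": 0, "hand": 0}, {"translation": [0, 0, 0.2], "twist": 0, "hand": 0}, {"translation": [0, 0, 0.15], "twist": 0, "hand": 0}, {"translation": [0, 0, 0], "twist": 0, "hand": 0}, {"translation": [0, 0, 0], "twist": 0, "hand": 0}, {"translation": [0, 0, 0], "twist": 0, "hand": 0}]}}

```text
time: 19.3
tool_pos: [0.549, 0.0391, 0.0985]
tool_rot: [0.0, 1.0, 0.015, 0.001]
contact_force: [-0.1, 1.0, -6.4]
gripper_width: 0.283
grasp_force: 83.9
```

```bash
python3 -c "
from h import *
go(M+.08*X,.0776)"
```

```text
t 19.3 pos [0.549  0.0391 0.0985] yaw 0.0292 tool-axis shift(100mm) [-0.016 -0.033  0.209] twist(.1) -0.0 F [-0.08  0.97 -6.37] g 0.2828811014910134 83.87225372738612
in cover frame mm [81.5 -3.3] Fx along -0.05
```

Request:
{"name": "apply_moves", "arguments": {"targets": [{"translation": [0, 0, 0.1], "twist": 0, "hand": 0}, {"translation": [0, 0, 0.06], "twist": 0, "hand": 0}, {"translation": [0, 0, 0.02], "twist": 0, "hand": 0}, {"translation": [0, 0, 0.01], "twist": 0, "hand": 0}, {"translation": [0, 0, 0], "twist": 0, "hand": 0}, {"translation": [0, 0, 0], "twist": 0, "hand": 0}]}}

```text
time: 19.9
tool_pos: [0.5484, 0.0395, 0.0787]
tool_rot: [0.0, 1.0, 0.015, 0.0]
contact_force: [1.2, -0.8, -6.1]
gripper_width: 0.286
grasp_force: 83.9
```

Request:
{"name": "apply_moves", "arguments": {"targets": [{"translation": [0, 0, 0.005], "twist": 0, "hand": 0}, {"translation": [0, 0, 0.005], "twist": 0, "hand": 0}, {"translation": [0, 0, 0], "twist": 0, "hand": 0}, {"translation": [0, 0, 0], "twist": 0, "hand": 0}]}}

```text
time: 20.3
tool_pos: [0.5483, 0.0395, 0.0777]
tool_rot: [0.0, 1.0, 0.015, 0.0]
contact_force: [0.3, 0.8, -5.1]
gripper_width: 0.281
grasp_force: 84.1
```

Request:
{"name": "apply_moves", "arguments": {"targets": [{"translation": [0, 0, 0.005], "twist": 0, "hand": 0}, {"translation": [0, 0, 0], "twist": 0, "hand": 0}, {"translation": [0, 0, 0], "twist": 0, "hand": 0}]}}

```text
time: 20.6
tool_pos: [0.5484, 0.0395, 0.0776]
tool_rot: [-0.0, 1.0, 0.015, 0.0]
contact_force: [-3.6, -0.3, 0.2]
gripper_width: 0.283
grasp_force: 85.5
```

Request:
{"name": "apply_moves", "arguments": {"targets": [{"translation": [-0.005, 0, 0], "twist": 0, "hand": 0}, {"translation": [0, 0, 0], "twist": 0, "hand": 0.5}, {"translation": [0, 0, 0], "twist": 0, "hand": 0.7}, {"translation": [0, 0, 0], "twist": 0, "hand": 0.7}, {"translation": [0, 0, 0], "twist": 0, "hand": 0.7}, {"translation": [0, 0, -0.1], "twist": 0, "hand": 0.7}, {"translation": [0, 0, -0.4], "twist": 0, "hand": 0.7}, {"translation": [0, 0, -0.4], "twist": 0, "hand": 0.7}]}}

```text
time: 21.4
tool_pos: [0.5468, 0.0395, 0.1674]
tool_rot: [-0.0, 1.0, 0.015, -0.001]
contact_force: [0.6, -0.2, 0.4]
gripper_width: 0.699
grasp_force: 0.0
```

Request:
{"name": "apply_moves", "arguments": {"targets": [{"translation": [0, 0.3, -0.3], "twist": 0, "hand": 0.7}, {"translation": [0, 0.4, 0], "twist": 0, "hand": 0.7}, {"translation": [0, 0.4, 0], "twist": 0, "hand": 0.7}, {"translation": [0, 0.4, 0], "twist": 0, "hand": 0.7}, {"translation": [0, 0.4, 0], "twist": 0, "hand": 0.7}, {"translation": [0, 0.4, 0], "twist": 0, "hand": 0.7}, {"translation": [0, 0, 0], "twist": 0, "hand": 0.7}, {"translation": [0, 0, 0], "twist": 0, "hand": 0.7}]}}

```text
time: 22.2
tool_pos: [0.5545, -0.191, 0.1975]
tool_rot: [-0.0, 1.0, 0.014, 0.0]
contact_force: [-0.7, 0.1, -0.8]
gripper_width: 0.698
grasp_force: 0.0
```

```bash
python3 -c "
from h import *
go(M+.08*X,.0776)
im=save('top','t5.png')
cv2.imwrite('pics/z5.png',cv2.resize(cv2.imread('pics/t5.png')[125:295,190:345],None,fx=3.5,fy=3.5,interpolation=cv2.INTER_CUBIC))
save('side','s5.png')
"
```

```text
t 22.2 pos [ 0.5545 -0.191   0.1975] yaw 0.028 tool-axis shift(100mm) [-0.006 -2.335  1.199] twist(.1) -0.01 F [-0.72  0.08 -0.84] g 0.6981163091120067 0.0
in cover frame mm [  80.2 -233.5] Fx along -0.71
```

View pics/z5.png

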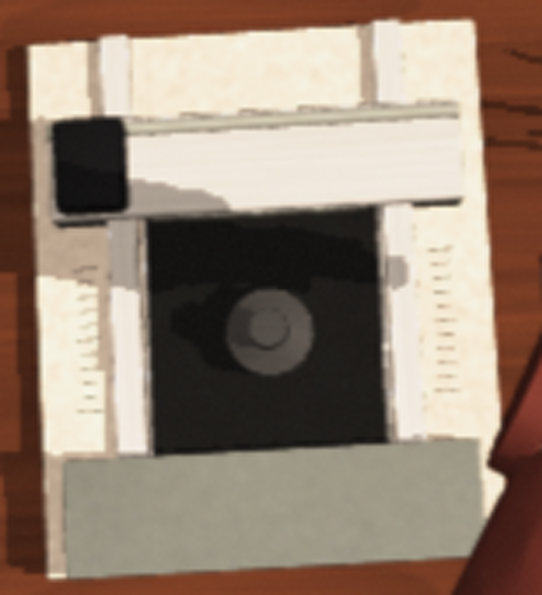

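View pics/s5.png

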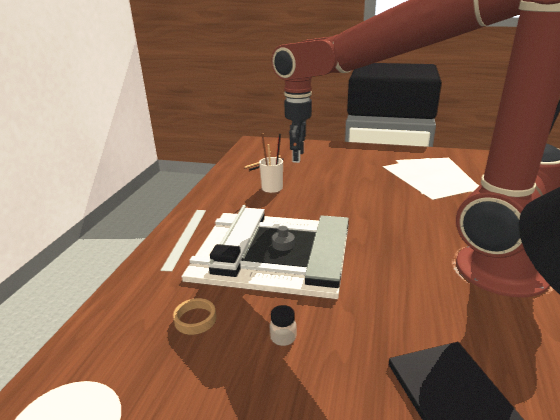

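The weight stands upright in the middle of the plate (side view px (283,238)). The ink jar, tape roll and pot are where they were, and the arm is clear.

```bash
python3 -c "
from plant import *
print(job_done())"
```

```text
the job is handed in; nothing more can be done
None
```

I dragged the plate back until the drag force rose by about 2 N, taken as contact with the hidden gauge. I then set the paperweight upright near the middle of the plate, left the other items alone, and handed the job in at about 22 s; no verdict came back.

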